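# Shut the slide spinner and switch it on

### The job

Two slides are loaded in the small white slide spinner, whose violet lid stands open. With your fingertips, push the lid over and down until it is fully shut, under control and without slamming it, and only then press the front end of the red rocker switch fully down so that the spinner is on. Push and press only: pick nothing up, do not shove the spinner along the bench, leave the other things where they are, and finish clear of everything.

Things in the scene. Friction and masses are not known exactly. Their poses are not given: they have to be found in the camera images.
- spinner: white slide spinner (small centrifuge), loose, about 1.8 kg, 164 mm wide. Origin on the table under its middle; x from its front (switch) to its back (lid hinge), z up. Housing x -78 to 98 mm, top at z 72 mm, with an open bowl 128 mm across, middle at x 10 mm, holding a rotor and two slides; in front a lower flat shoulder, x -129 to -78 mm, top at z 54 mm, with the switch
- lid (a joint): the spinner's violet see-through lid with a black rim: 0 = fully shut, growing as it opens (1.57 = straight up); starts between 1.15 and 1.6. A friction hinge holds it at any angle; under 3 N near its free edge pushes it. Stops at 0 and 1.9
- lid_hinge (a point): middle of the lid's hinge axis, at x 92, y 0, z 74 mm in the spinner's frame; the axis runs along the spinner's y. This frame turns with the lid: its -x points from the hinge to the lid's free edge, its z is the outward normal of the lid's outer face (up when shut)
- lid_push (a point): point to push: on the flat outer face of the lid, mid-width, 150 mm from the hinge axis, 26 mm out from the plane through the axis. The lid is 156 mm wide, its free edge 168 mm from the axis (a black lip, 60 mm wide, reaches 176 mm); a round boss 4 mm high, 90 mm across, is centred 80 mm from the axis. Shut, the outer face is level, 100 mm above the table
- rocker (a joint): the red rocker switch on the front shoulder: 0 = off (its front half stands proud), 0.30 = on (front half pressed fully down and level). It tips to and fro about an axis along the spinner's y and stays where it is put; about 2 to 3 N on its front end tip it
- rocker_on (a point): top of the front end (nearest the spinner's front, marked with a white dot) of the red rocker, mid-width: the end to press down for on. The rocker is 26 mm long (front to back) and 20 mm wide, its middle at x = -105, y = 0 in the spinner's frame; this end is about 64 mm above the table when off and sinks some 4 mm when pressed
- oil_bottle: bystander: amber dropper bottle, 30 mm diameter, 72 mm tall, origin under its middle
- coplin: bystander: round glass staining jar with a white cap, 64 mm diameter, 100 mm tall, origin under its middle
- cover_box: bystander: small clear box with a blue lid, 36 x 36 x 26 mm, origin under its middle
- slide_box: bystander: shut green slide box, 100 x 85 x 36 mm, origin under its middle
- wash_bottle: bystander: white wash bottle with a red cap and bent spout, 70 mm diameter, 215 mm tall, origin under its middle
- petri: bystander: stack of three clear dishes, 90 mm diameter, 45 mm tall, origin under its middle
- tube_rack: bystander: orange rack of small tubes, 110 x 70 x 49 mm, origin under its middle

How it is judged:
By the outcome, as a careful person would: the job done as asked, in the order asked, and still so for the second after the job is handed in, with the robot touching nothing.
It also fails if it takes over 42 s, if anything falls off the work surface, if the arm or the gripper's body presses on something with over 40 N, if the wrist force passes 120 N, or if a joint passes its speed limit or range.

### The arm

A 7-joint arm with a two-finger parallel gripper is mounted at the origin on the work surface. World frame = base frame: x ahead of the robot, y to its left, z up, the work surface at z = 0. Lengths are in m, angles in rad, forces in N, time in s.
With the tool pointing down it reaches from about 0.4 to 0.9 m from the base axis. Payload 5.6 kg.
Tool frame: the origin (TCP) lies midway between the tips of the shut fingers; the grasp point (between the pads) lies 19 mm behind it; y points along the fingers, z is the direction in which the jaws open and shut, and the axes are right-handed (so a half turn about y gives the same grasp; the last joint's range is limited). The gripper opens to 92 mm and grips with 3 to 60 N. Pads are 20 mm wide; open, the fingers measure 128 mm over their backs; the gripper's body (75 mm by 189 mm) begins 69 mm behind the grasp point.
Start: joints at [-1.21, 0.468, -0.012, 1.603, 0.006, 1.071, -0.056], TCP at [0.255, 0.598, 0.215] pointing down, gripper open.
Joint ranges: [-2.53, 2.53], [-0.31, 2.02], [-1.57, 1.55], [0.28, 2.44], [-1.29, 4.43], [0.15, 1.84], [-2.92, 2.92]. Speed limits (rad/s): [2.57, 2.57, 3.14, 3.14, 3.14, 3.14, 3.14].

### API

Orientations are given as a 3x3 rotation matrix whose columns are the frame's x, y, z axes.
In Python, from station import env, effector, solver, viewer, workorder, search_frame, tip_of gives the robot as it stands. Calls block until the motion is done:
- env.reach(position, orientation): joint-space move of the TCP to a pose.
- env.movel(position, frame=None, rate=0.15): straight line of the TCP; frame=None keeps the orientation; rate is the mean speed in m/s.
- env.goto_joints(angles): joint-space move.
- effector.release() and effector.grasp(squeeze=None): open the fingers fully, or close them until they stop; squeeze is the grip in N (None keeps the last).
- env.pause(seconds).
- solver.inverse_kinematics(position, orientation): joint angles nearest the present ones, or None.
- env.sense(): the state.
- viewer.read_camera(name): name is "side" or "top" or "wrist"; returns (picture, depth): 384x512x3 uint8, red, green, blue; 384x512 float32, m along the optical axis (not along the pixel's ray), 0 where there is no reading.
- viewer.camera_info(name): a dict with "intrinsics" (3x3 intrinsics, pixels), "dist_coeffs" ([k1, k2, p1, p2, k3] as OpenCV has them; the pictures are not rectified), "eye" and "rotation" of the camera in the world; the wrist camera has in their place "T_tool_cam" (4x4, takes a point from camera to tool coordinates, whose origin is the TCP and whose axes are the tool frame's). Camera axes: x right, y up, looking along -z (the intrinsics and any distortion apply to the point x, -y, -z); pixel columns grow to the right and rows downward; lengths in m; the calibration is good to about 2 mm. A picture is of the moment at which its call begins: read the wrist's pose just before it. camera_info takes no time and is no camera call.
A pose or a line that the arm cannot do raises env.PlanningError and nothing moves.
- workorder.finish_job(): hands the job in, once; it reports no verdict.
Trained networks look in the newest picture that a camera, given by its name, has taken for a name from the list of things; names that differ only in an ending like _2 or _b are one class to them, and where a whole thing is asked for, a point or a joint stands for the part that bears it (a point fixed in the world has none). Each returns a list of dicts, best first, with "score" (0 to 1); they miss things now and then, are a little off and sometimes report something else, mostly with a low value. They report only what shows in the picture. A call takes as long as a camera call.
- search_frame(camera, name): "at" ([x, y, z] in m, in world coordinates, good to about 4 mm: the middle of the surface that is visible of it).
- tip_of(camera, name): "at" ([x, y, z] in m, in world coordinates, good to about 4 mm: a listed point, or the origin of a listed thing).
The state is a dict: "t": time; "joint_positions": joint angles; "joint_velocities": joint speeds; "tau": joint torques, N m; "ee_pos": TCP position; "tcp_rot": TCP orientation; "wrist_force": force on the tool from outside, world axes, zero at the start; "moment": the same for the moment, N m; "gripper_width": finger opening in m.
Only numpy, scipy, OpenCV 4.12 (cv2) and the standard library are available. Lean on these libraries where they do the work, as an engineer would, in place of code of your own. Each camera call takes 0.05 s, during which the arm holds its last target. There are 200 camera calls.

## Working session

There is one attempt and no reset: what is moved stays moved. The work goes in short steps, each a Python script; the robot and the scene stay as the last script left them, time stands still between calls to the robot, and variables do not carry over. Pictures are saved under pics/ and viewed, about 8 in all and at most 12, crops included, and the job is handed in when it is done.

```bash
ls; mkdir -p pics; python3 - <<'E'
from station import *
import cv2, numpy as np
ims=[]
for c in ("side","top"):
    im,d=viewer.read_camera(c); ims.append(im); np.save(f"pics/{c}_d0.npy",d); cv2.imwrite(f"pics/{c}_raw0.png",im[:,:,::-1])
    for n in ("spinner","lid_hinge","lid_push","rocker_on","lid","rocker"):
        for f in (tip_of,search_frame):
            try:
                r=f(c,n)
                print(c,n,f.__name__,[(np.round(x["at"],3).tolist(),round(x["score"],2)) for x in r[:2]])
            except Exception as e: print(c,n,f.__name__,repr(e)[:80])
    i=viewer.camera_info(c); print(c,np.round(i["eye"],3),np.round(i["rotation"],3).tolist(),np.round(i["intrinsics"],1).tolist(),i["dist_coeffs"])
cv2.imwrite("pics/a.png",np.vstack(ims)[:,:,::-1][:, :] if 0 else cv2.resize(np.hstack(ims),(800,300))[:,:,::-1])
s=env.sense(); print(s["t"],s["tcp_rot"],s["gripper_width"])
E
```

```text
pics
side spinner call [([0.554, -0.097, 0.005], 0.81)]
side spinner call [([0.595, -0.1, 0.076], 0.68)]
side lid_hinge call [([0.649, -0.092, 0.075], 0.65), ([0.639, -0.259, 0.002], 0.27)]
side lid_hinge call [([0.663, -0.09, 0.156], 0.74)]
side lid_push call [([0.663, -0.086, 0.226], 0.9), ([0.586, -0.418, 0.003], 0.7)]
side lid_push call [([0.661, -0.08, 0.159], 0.94)]
side rocker_on call [([0.441, -0.116, 0.067], 0.57)]
side rocker_on call [([0.451, -0.118, 0.06], 0.6)]
side lid call ValueError('it knows: coplin, cover_box, lid_hinge, lid_push, oil_bottle, petri,
side lid call [([0.662, -0.082, 0.157], 0.97), ([0.454, -0.116, 0.062], 0.65)]
side rocker call ValueError('it knows: coplin, cover_box, lid_hinge, lid_push, oil_bottle, petri,
side rocker call [([0.454, -0.114, 0.06], 0.59)]
side [ 0.09  -0.7    1.032] [[0.85, 0.398, -0.345], [-0.526, 0.625, -0.576], [-0.013, 0.672, 0.741]] [[459.9, 0.0, 252.0], [0.0, 459.9, 194.3], [0.0, 0.0, 1.0]] [0.02287542 0.         0.         0.         0.        ]
top spinner call [([0.552, -0.101, -0.001], 0.8)]
top spinner call [([0.565, -0.09
[... 364 characters left out ...]
id call ValueError('it knows: coplin, cover_box, lid_hinge, lid_push, oil_bottle, petri,
top lid call [([0.649, -0.087, 0.235], 0.85)]
top rocker call ValueError('it knows: coplin, cover_box, lid_hinge, lid_push, oil_bottle, petri,
top rocker call [([0.653, -0.089, 0.24], 0.54), ([0.451, -0.108, 0.059], 0.37)]
top [0.352 0.019 1.489] [[-0.005, 0.992, -0.13], [-1.0, -0.003, 0.015], [0.015, 0.13, 0.991]] [[446.6, 0.0, 256.9], [0.0, 446.6, 189.1], [0.0, 0.0, 1.0]] [0.01204044 0.         0.         0.         0.        ]
1.1 [[ 9.19543068e-01  7.12806567e-05  3.92989238e-01]
 [-3.92989242e-01  6.27467726e-05  9.19543067e-01]
 [ 4.08868274e-05 -9.99999995e-01  8.57108910e-05]] 0.09184567570287666
```

View pics/a.png

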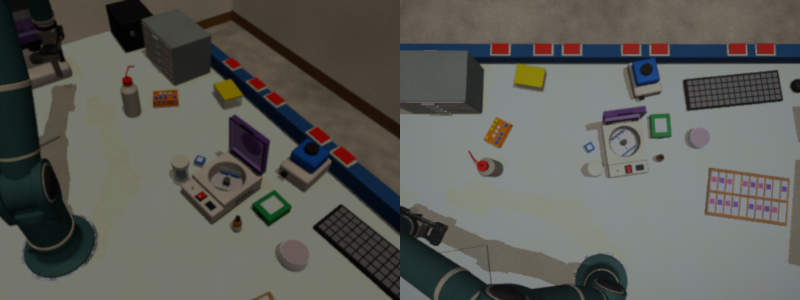

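```bash
python3 - <<'E'
from station import *
import numpy as np
for n in ("oil_bottle","coplin","cover_box","slide_box","wash_bottle","petri","tube_rack"):
    for c in("top","side"):
        r=tip_of(c,n); print(n,c,[(np.round(x["at"],3).tolist(),round(x["score"],2)) for x in r[:2]])
print(env.sense()["t"])
E
```

```text
oil_bottle top []
oil_bottle side [([0.502, -0.252, -0.0], 0.79), ([0.437, -0.117, 0.067], 0.17)]
coplin top [([0.457, 0.023, -0.001], 0.76)]
coplin side [([0.458, 0.022, -0.0], 0.96)]
cover_box top [([0.55, 0.048, -0.0], 0.46), ([0.458, 0.024, -0.001], 0.39)]
cover_box side [([0.543, 0.049, -0.002], 0.66)]
slide_box top [([0.636, -0.255, 0.007], 0.59)]
slide_box side [([0.638, -0.256, 0.002], 0.68)]
wash_bottle top [([0.459, 0.449, 0.001], 0.7), ([0.663, -0.086, 0.223], 0.25)]
wash_bottle side [([0.461, 0.445, -0.001], 0.58)]
petri top [([0.59, -0.423, -0.001], 0.78), ([0.501, -0.254, 0.003], 0.75)]
petri side [([0.586, -0.416, 0.004], 0.63)]
tube_rack top [([0.613, 0.429, 0.002], 0.66)]
tube_rack side [([0.618, 0.434, 0.002], 0.68)]
1.8
```

The side view (left) shows the spinner at about (225,185) with its lid upright at (250,145) and the red rocker at (200,197). The arm is clear of it on the left. The top view (right) agrees: spinner at (625,145), lid at (625,115), and a blue-topped instrument behind it at (645,75). Next I'll check the surrounding heights and the lid plane from the stored depth, then plan the approach.

```bash
cat > h.py <<'E'
from station import *
import numpy as np, cv2
def cloud(cam,d,mask=None):
    i=viewer.camera_info(cam); v,u=np.nonzero(d>0)
    p=cv2.undistortPoints(np.stack([u,v],1).astype(float)[:,None],i["intrinsics"],np.array(i["dist_coeffs"]))[:,0]
    z=d[v,u]; c=np.stack([p[:,0]*z,-p[:,1]*z,-z],1)
    return c@np.array(i["rotation"]).T+np.array(i["eye"]),u,v
YAW=0.123; HINGE=np.array([0.648,-0.091,0.074])
def setpose(hinge,yaw):
    global HINGE,YAW,EX,EY,R; HINGE=np.array(hinge);YAW=yaw
    EX=np.array([np.cos(yaw),np.sin(yaw),0]); EY=np.array([-np.sin(yaw),np.cos(yaw),0])
    R=np.stack([EX,EY*0,EY],1); R[:,1]=[0,0,-1]
setpose(HINGE,YAW)
def sp(x,y,z):   # spinner frame -> world
    o=HINGE-92e-3*EX; o[2]=0
    return o+x*EX+y*EY+np.array([0,0,z])
def arc(th,s=.150,out=.026,half=.010): # TCP so that the finger's front lower corner is on the lid face
    return sp(.092-s*np.cos(th)+out*np.sin(th)+half,0,.074+s*np.sin(th)+out*np.cos(th))
E
python3 - <<'E'
from h import *
ims=[]
for c in("side","top"):
    d=np.load(f"pics/{c}_d0.npy"); im=cv2.imread(f"pics/{c}_raw0.png")
    P,u,v=cloud(c,d); col=im[v,u].astype(int)
    b=P-sp(0,0,0); X=b@EX;Y=b@EY;Z=P[:,2]
    m=(X>.13)&(X<.4)&(abs(Y)<.15)&(Z>.02)
    print(c,"behind: maxz",[(round(a,2),round(Z[m&(X>a)&(X<a+.03)].max(initial=0),3)) for a in np.arange(.13,.37,.03)])
    # lid points
    m=(Z>.115)&(Z<.26)&(X>.02)&(X<.16)&(abs(Y)<.1)
    print("lid",m.sum(),np.round([X[m].mean(),X[m].std(),Y[m].min(),Y[m].max(),Z[m].max()],3))
    q=np.stack([X[m],Y[m],Z[m]],1)
    for _ in range(4):
        k=np.c_[q[:,1:],np.ones(len(q))]; s=np.linalg.lstsq(k,q[:,0],rcond=None)[0]; r=q[:,0]-k@s; q=q[abs(r)<max(.004,1.5*abs(r).mean())]
    print("plane x=a*y+b*z+c",np.round(s,3),len(q),"x at z=.22:",round(s[1]*.22+s[2],4))
    # shoulder/housing top surfaces: white points
    for lo,hi in((.048,.060),(.067,.077)):
        m=(Z>lo)&(Z<hi)&(abs(X)<.17)&(abs(Y)<.12)&(col.min(1)>90)
        if m.sum()>30:
            pts=P[m,:2].astype(np.float32); (cx,cy),(w,h),a=cv2.minAreaRect(pts); print("rect",lo,m.sum(),np.round([cx,cy,w,h,a],3), "rel",np.round([X[m].min(),X[m].max(),Y[m].min(),Y[m].max()],3))
    ims.append(cv2.resize(im[90:290,180:400] if c=="side" else im[100:250,220:385],(400,364)))
o=np.hstack(ims); cv2.imwrite("pics/b.png",np.clip(o.astype(float)*1.5,0,255).astype(np.uint8))
p=arc(1.6)+.02*EX; print(p,arc(0))
for q in (p+[0,0,.17],p,arc(.8),arc(0),sp(-.121,0,.06)): 
    j=solver.inverse_kinematics(q,R); print(None if j is None else np.round(j,2))
E
```

```text
side behind: maxz [(np.float64(0.13), np.float64(0.0)), (np.float64(0.16), np.float64(0.049)), (np.float64(0.19), np.float64(0.063)), (np.float64(0.22), np.float64(0.112)), (np.float64(0.25), np.float64(0.135)), (np.float64(0.28), np.float64(0.134)), (np.float64(0.31), np.float64(0.113)), (np.float64(0.34), np.float64(0.085))]
lid 1819 [ 0.101  0.01  -0.078  0.084  0.251]
plane x=a*y+b*z+c [-0.01  -0.134  0.13 ] 940 x at z=.22: 0.1006
rect 0.048 317 [ 0.454 -0.093  0.054  0.199  2.542] rel [-0.124 -0.065 -0.077  0.119]
rect 0.067 542 [ 0.576 -0.095  0.188  0.16   7.392] rel [-0.074  0.114 -0.075  0.085]
top behind: maxz [(np.float64(0.13), np.float64(0.0)), (np.float64(0.16), np.float64(0.052)), (np.float64(0.19), np.float64(0.069)), (np.float64(0.22), np.float64(0.117)), (np.float64(0.25), np.float64(0.139)), (np.float64(0.28), np.float64(0.139)), (np.float64(0.31), np.float64(0.119)), (np.float64(0.34), np.float64(0.09))]
lid 543 [ 0.091  0.008 -0.075  0.083  0.257]
plane x=a*y+b*z+c [-0.002  0.028  0.084] 175 x at z=.22: 0.0902
rect 0.048 605 [ 0.517 -0.106  0.182  0.16   7.835] rel [-0.132  0.05  -0.08   0.08 ]
rect 0.067 1171 [ 0.561 -0.1    0.169  0.164  7.698] rel [-0.081  0.09  -0.08   0.084]
[ 0.70791276 -0.08359334  0.22317685] [ 0.5090577  -0.10817661  0.1       ]
[-0.23  0.5   0.5   1.21 -0.23  1.49  1.93]
[-0.17  0.58  0.36  1.44 -0.21  1.16  1.92]
[-0.29  0.39  0.53  1.82 -0.23  0.99  2.02]
[-0.19  0.42  0.42  2.03 -0.25  0.73  2.07]
[-0.09  0.4   0.32  2.2  -0.23  0.57  2.1 ]
```

View pics/b.png

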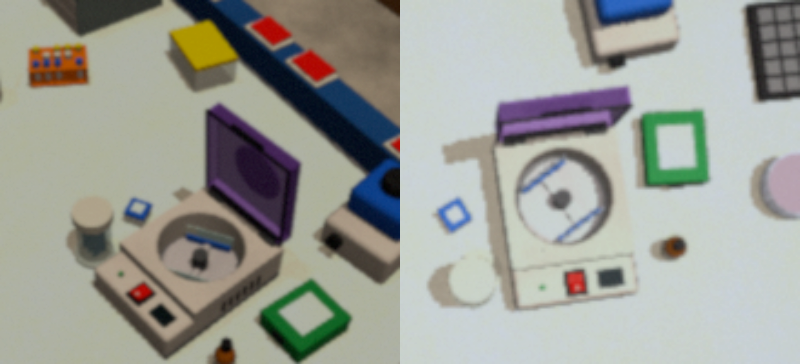

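The pose estimates agree: yaw is about 0.13, the lid is near 1.5 rad, and the red rocker's front end is at about (575,290) in the right crop. The space behind the lid is free. I'll shut the fingers, lift, and go to a hover behind the lid.

```bash
sed -i 's/^YAW=.*/YAW=0.130; HINGE=np.array([0.6475,-0.0900,0.074])/' h.py
python3 - <<'E'
from h import *
s=env.sense(); t0=s["t"]
effector.grasp(5); t1=env.sense()["t"]
p=np.array(s["ee_pos"]); env.movel(p+[0,0,.19],rate=.3); t2=env.sense()["t"]
h=arc(1.6)+.022*EX
env.reach(h+[0,0,.18],R); s=env.sense()
print(t0,t1,t2,s["t"],np.round(s["ee_pos"],3),s["gripper_width"],np.round(s["wrist_force"],2),np.round(s["joint_positions"],2))
im,d=viewer.read_camera("wrist"); cv2.imwrite("pics/w1.png",im[:,:,::-1])
for n in("lid_push","lid_hinge","rocker_on"):
    print(n,[(np.round(x["at"],3).tolist(),round(x["score"],2)) for x in tip_of("wrist",n)[:2]])
print(arc(1.5,half=0),HINGE)
E
```

```text
1.8 3.1417 3.925 6.8 [ 0.71  -0.081  0.403] 0.00040641648854336466 [-0.48 -0.62 -0.61] [-0.3   0.52  0.62  1.19 -0.3   1.52  1.97]
lid_push [([0.665, -0.084, 0.223], 0.85), ([0.455, 0.025, -0.001], 0.4)]
lid_hinge []
rocker_on [([0.503, -0.247, -0.001], 0.51), ([0.587, -0.419, 0.002], 0.31)]
[ 0.66269498 -0.08801345  0.22546342] [ 0.6475 -0.09    0.074 ]
```

View pics/w1.png

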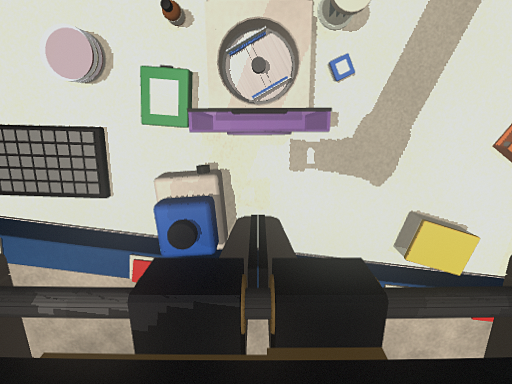

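The wrist view shows the lid edge-on at (260,120), centred under the fingers at (258,220), with free space behind it at (260,160). I'll descend and push along the arc, checking the force at each step.

```bash
python3 - <<'E'
from h import *
h=arc(1.6)+.022*EX
env.movel(h,rate=.25); env.pause(.1)
F0=np.array(env.sense()["wrist_force"]); print(F0)
def step(p,rate):
    env.movel(p,R,rate=rate); s=env.sense(); f=np.array(s["wrist_force"])-F0
    e=np.array(s["ee_pos"])-p
    return f,s["t"],e
for th in list(np.arange(1.5,.25,-.125))+[.25,.17,.10]:
    f,t,e=step(arc(th),.08 if th>.3 else .05)
    print(round(th,2),round(t,2),np.round([f@EX,f@EY,f[2]],1),np.round(e*1e3,1))
    if np.linalg.norm(f)>15: print("STOP"); break
E
```

```text
[-0.85321318  0.391883   -0.12479496]
1.5 8.58 [ 0.8 -0.2  0.6] [0.4 0.2 0.5]
1.38 8.97 [0.4 0.  0.4] [0.  0.1 0. ]
1.25 9.37 [ 1.7  0.6 -1.2] [0. 0. 0.]
1.12 9.76 [ 0.7 -0.3  0.1] [0.  0.1 0. ]
1.0 10.15 [ 0.5 -0.5  1.2] [0.1 0.  0.1]
0.88 10.54 [ 0.9 -0.2 -0.4] [-0.   0.1  0. ]
0.75 10.93 [0.8 0.2 0.3] [-0.   0.1  0. ]
0.62 11.32 [ 1.5 -0.1  0.3] [-0.1  0.  -0.1]
0.5 11.72 [ 0.4 -0.5  1.1] [-0.4  0.  -0.3]
0.38 12.11 [ 1.1 -0.2  1. ] [-0.5 -0.  -0.3]
0.25 12.64 [ 0.7 -1.  -0.2] [-0.3 -0.  -0.2]
0.17 13.03 [ 1.1 -0.1  0.2] [-0.4  0.  -0.4]
0.1 13.4 [-0.8 -0.1  0.3] [-0.4 -0.  -0.4]
```

```bash
python3 - <<'E'
from h import *
im,d=viewer.read_camera("side"); cv2.imwrite("pics/s2.png",cv2.resize(np.clip(im[90:290,180:400,::-1]*1.5,0,255).astype(np.uint8),(660,600)))
np.save("pics/side_d2.npy",d)
for n in("lid_push","lid_hinge","rocker_on","spinner"):
    print(n,[(np.round(x["at"],3).tolist(),round(x["score"],2)) for x in tip_of("side",n)[:2]])
print(env.sense()["ee_pos"],arc(0))
E
```

```text
lid_push [([0.501, -0.105, 0.115], 0.64), ([0.501, -0.25, -0.002], 0.5)]
lid_hinge [([0.648, -0.09, 0.076], 0.92)]
rocker_on [([0.442, -0.113, 0.066], 0.4)]
spinner []
[ 0.51209555 -0.10772485  0.11493819] [ 0.50868133 -0.10814878  0.1       ]
```

View pics/s2.png

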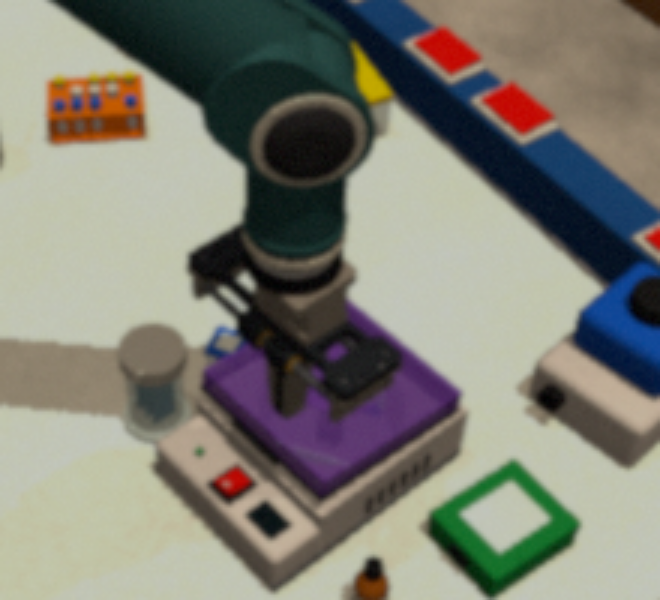

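The lid is nearly shut under the fingers at (290,390), with only a small gap at the front near (270,450). The spinner hasn't moved: hinge and rocker read as before. I'll press it home in small steps until the stop pushes back.

```bash
python3 - <<'E'
from h import *
F0=np.array([-.85,.39,-.12])
p=arc(0); z=.112
while z>.088:
    p[2]=z; env.movel(p,R,rate=.03); 
    f=np.mean([np.array(env.sense()["wrist_force"])-F0 for _ in range(3)],0); s=env.sense()
    print(round(z,4),round(s["t"],2),np.round([f@EX,f@EY,f[2]],1),round(s["ee_pos"][2],4))
    if f[2]>12: break
    z-=.0015 if z<.1035 else .003
env.pause(.2); s=env.sense(); print(np.round(np.array(s["wrist_force"])-F0,1),s["ee_pos"])
env.movel(p+[0,0,.08],R,rate=.2)
r=sp(-.121,.002,0); r[2]=.18
env.movel(r,R,rate=.2)
im,d=viewer.read_camera("side"); cv2.imwrite("pics/s3.png",cv2.resize(np.clip(im[140:270,200:360,::-1]*1.5,0,255).astype(np.uint8),(660,536)))
P,u,v=cloud("side",d); b=P-sp(0,0,0);X=b@EX;Y=b@EY;Z=P[:,2]
m=(abs(Y)<.07)&(X>-.07)&(X<.08)&(Z>.09)&(Z<.125)
for a in np.arange(-.07,.08,.03):
    k=m&(X>a)&(X<a+.03); print(round(a,2),k.sum(),np.round(np.median(Z[k]),4))
for n in("lid_push","lid_hinge","rocker_on","spinner"):
    print(n,[(np.round(x["at"],3).tolist(),round(x["score"],2)) for x in tip_of("side",n)[:2]])
im,d=viewer.read_camera("wrist"); cv2.imwrite("pics/w3.png",im[:,:,::-1])
print([(np.round(x["at"],3).tolist(),round(x["score"],2)) for x in tip_of("wrist","rocker_on")[:2]], "plan",sp(-.117,0,.064),env.sense()["t"])
E
```

```text
0.112 13.95 [ 0.9 -1.  -1. ] 0.1119
0.109 14.2 [1.  0.1 0.6] 0.1088
0.106 14.45 [ 0.8 -0.5  0. ] 0.1058
0.103 14.7 [ 1.1 -0.4  0.2] 0.1028
0.1015 14.95 [ 0.8 -0.6  0.4] 0.1014
0.1 15.2 [-1.3  0.   3.5] 0.1004
0.0985 15.45 [-3.9  1.9 18.8] 0.1001
[-4.5  0.4 17.7] [ 0.50887618 -0.10821254  0.10011545]
-0.07 363 0.0986
-0.04 316 0.0997
-0.01 315 0.1015
0.02 363 0.1013
0.05 436 0.0989
0.08 0 nan
lid_push [([0.498, -0.107, 0.101], 0.86)]
lid_hinge [([0.651, -0.092, 0.075], 0.91)]
rocker_on [([0.555, -0.095, 0.006], 0.5), ([0.499, -0.106, 0.101], 0.46)]
spinner []
[([0.44, -0.115, 0.063], 0.77)] plan [ 0.44026356 -0.11709354  0.064     ] 17.0667
  return _methods._mean(a, axis=axis, dtype=dtype,
  ret = ret.dtype.type(ret / rcount)
```

View pics/s3.png

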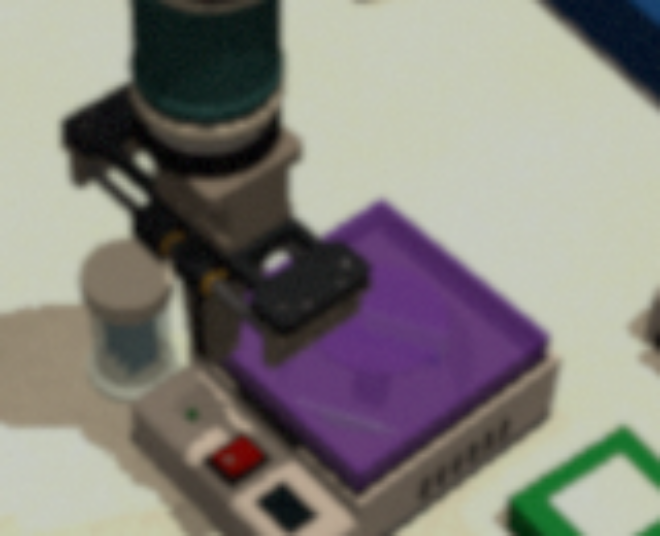

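View pics/w3.png

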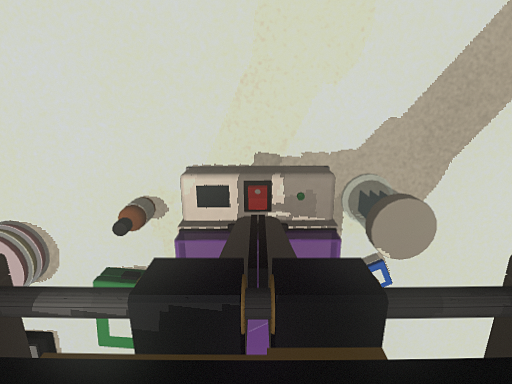

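The lid lies flat and shut, in contact with the stop at z = 0.100 under 18 N, and its depth profile is level at about 0.100. The wrist view shows the rocker at (258,195) with its white dot toward the front, in line with the fingers. The detected point (0.440, -0.115, 0.063) matches my plan, so I'll press it.

```bash
python3 - <<'E'
from h import *
p=sp(-.120,.001,0); p[2]=.075; env.movel(p,R,rate=.12); env.pause(.15)
F0=np.mean([env.sense()["wrist_force"] for _ in range(3)],0); z=.067
while z>.054:
    p[2]=z; env.movel(p,R,rate=.03); s=env.sense(); f=np.array(s["wrist_force"])-F0
    print(round(z,4),round(s["t"],2),np.round([f@EX,f@EY,f[2]],1),round(s["ee_pos"][2],4))
    if f[2]>10: break
    z-=.001
env.pause(.2); s=env.sense(); print(np.round(np.array(s["wrist_force"])-F0,1),s["ee_pos"])
p[2]=.2; env.movel(p,R,rate=.2)
q=sp(-.20,.0,0); q[2]=.32; env.movel(q,R,rate=.3)
ims=[]
for c in("side","wrist","top"):
    im,d=viewer.read_camera(c); cv2.imwrite(f"pics/{c}4.png",im[:,:,::-1])
    for n in("lid_push","lid_hinge","rocker_on","coplin","oil_bottle"):
        print(c,n,[(np.round(x["at"],3).tolist(),round(x["score"],2)) for x in tip_of(c,n)[:2]])
    if c!="top": ims.append(cv2.resize(im[140:270,200:360] if c=="side" else im[100:300,120:390],(400,320)))
cv2.imwrite("pics/f.png",np.clip(np.hstack(ims)[:,:,::-1]*1.3,0,255).astype(np.uint8))
print(env.sense()["t"])
E
```

```text
0.067 18.66 [-0.9 -1.5 -0.6] 0.0668
0.066 18.91 [-1.4 -0.6 -0.3] 0.066
0.065 19.16 [-1.8 -1.1 -0.1] 0.065
0.064 19.41 [-0.6 -0.4  1. ] 0.0641
0.063 19.66 [-2.  -0.9  2.3] 0.0629
0.062 19.91 [-1.3  0.1  0.8] 0.0619
0.061 20.16 [-1.2 -0.6  0. ] 0.0609
0.06 20.41 [-2.4 -0.8  6.1] 0.0603
0.059 20.66 [-6.2  0.7 18.1] 0.0601
[-6.8  0.3 19. ] [ 0.43753027 -0.11641944  0.06011604]
side lid_push [([0.498, -0.106, 0.099], 0.97)]
side lid_hinge [([0.651, -0.092, 0.072], 0.94)]
side rocker_on [([0.502, -0.253, 0.001], 0.5), ([0.44, -0.117, 0.061], 0.48)]
side coplin [([0.457, 0.02, -0.002], 0.66), ([0.548, 0.047, -0.001], 0.57)]
side oil_bottle [([0.501, -0.251, -0.002], 0.71), ([0.653, -0.089, 0.076], 0.27)]
wrist lid_push []
wrist lid_hinge [([0.649, -0.089, 0.075], 0.81)]
wrist rocker_on [([0.44, -0.118, 0.06], 0.57)]
wrist coplin [([0.454, 0.021, 0.0], 0.66)]
wrist oil_bottle [([0.505, -0.246, 0.002], 0.92)]
top lid_push [([0.498, -0.106, 0.099], 0.64)]
top lid_hinge [([0.646, -0.089, 0.074], 0.85)]
top rocker_on [([0.44, -0.112, 0.059], 0.42)]
top coplin [([0.455, 0.025, 0.002], 0.64)]
top oil_bottle [([0.502, -0.252, 0.002], 0.48), ([0.461, 0.448, 0.002], 0.39)]
23.25
```

View pics/f.png

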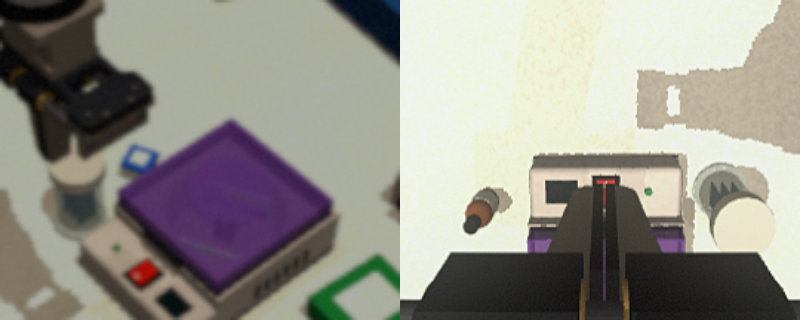

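The side view shows the lid shut and level at (225,205), the rocker pressed at (143,272), and the hand well clear above. The wrist view also shows the green light lit at (648,191). I'm handing the job in.

```bash
python3 -c "
from station import *
print(workorder.finish_job(), env.sense()['t'])"
```

```text
the job is handed in; nothing more can be done
the job is handed in; nothing more can be done
```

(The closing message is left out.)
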